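# Hold a valve ball up to the inspection lamp

## Task

The polished valve ball has to be looked over in soft light: take the opal diffuser panel out of its desk rack and slide it down into the filter slot on the front of the inspection lamp until it is fully home, and let go of it. Then lift the valve tray by its hoop handle and carry it level, so that the loose steel ball never rolls out of its pocket, over to the lamp. Finish while still holding the tray there, level and still and resting on nothing, with the ball in the middle of the light about 8 cm in front of the panel; leave the other things on the bench as they are.

Things in the scene. Friction and masses are not known exactly. Their poses are not given: they have to be found in the camera images.
- lamp: LED inspection lamp, grey finned housing 120 mm wide, top 154 mm above the bench, on a U-bracket and a black 150 mm square base plate; fixed. Origin on the bench near the middle of the base plate. x points backwards (the light leaves along -x), y across its front, z up. The middle of its lighted window and of the light beam is 114 mm above the bench, straight above the slot point.
- lamp_slot (a point): filter slot on the lamp's front, open at the top: middle of the slot's floor, 72 mm above the bench, where the panel's lower edge rests when home; axes as the lamp's. 11 mm wide along x, 100 mm along y, between upright runners 84 mm high; their flared mouth reaches to 165 mm above the bench. The outer face of a panel in place is at x = -4 mm; the beam's middle 42 mm above this point.
- panel_center (a point): opal diffuser panel, half its whole height, mid-width, mid-thickness. A slab 8 mm thick standing on edge in the rack: frame 96 mm wide, 84 mm high, and on its top in the middle a pull tab 52 mm wide, 48 mm high, as thick (132 mm in all, so the tab's top is 66 mm above this point, the lower edge 66 mm below). x through the thickness, y across the width, z up; faces alike.
- panel: the same diffuser panel (0.1 to 0.2 kg); origin at the middle of its lower edge, same axes. When it is home in the lamp its tab stands free above the runners and the housing.
- rack: black steel desk rack, 84 x 130 mm and 58 mm high, fixed, with two open-topped slots 11 mm wide across it; the panel stands in the one at x = -28 mm, its lower edge 6 mm above the bench, the other is empty. Origin under the middle of the base, x across the slots, y along them, z up.
- tray_handle (a point): the hoop handle of the valve tray: this point is the middle of its cross-bar, 67 mm above the tray's underside. The bar is 62 mm long (along the tray's x), 12 mm thick (y) and 22 mm high, top 78 mm above the underside, free on both sides and open below, down to the plate 10 mm thick. x axis along the tray towards the ball end, z up.
- tray: valve tray: aluminium plate 190 x 64 x 10 mm (0.3 to 0.5 kg), loose; lies flat on the bench. Origin under its middle, below the handle; x lengthwise towards the ball pocket, z up. On the other end (x = -65 mm) sits the valve's steel seat ring, 44 mm wide, fast on its spigot.
- tray_pocket (a point): where the ball's centre is when it lies in the middle of its pocket, 65 mm from the handle along the tray's x and 21.5 mm above the tray's underside. The pocket is round, 27 mm wide and only 3.5 mm deep.
- ball_center (a point): centre of the loose polished steel ball, 30 mm in diameter, about 0.11 kg, lying in the tray's pocket
- ball: the same ball (its origin rolls with it; use the centre point)
- wipes: bystander: white wipes tub, 89 mm wide and 155 mm high; origin under its middle
- tape: bystander: roll of masking tape lying flat, 104 mm wide, 25 mm high; origin under its middle
- pump_bottle: bystander: clear pump bottle, 58 mm wide and 155 mm high; origin under its middle
- screwdriver: bystander: screwdriver 190 mm long lying on the bench; origin under its middle
There are look-alikes about, which are no part of the job. Of the things shaped like the ball, the bare steel one is meant. Leave any green look-alike of the panel alone.

How it is judged:
By the outcome, as a careful person would: the job done as asked, in the order asked, and still so for the second after the job is handed in, while the arm keeps its last pose, push and grip.
It also fails if it takes over 67 s, if anything falls off the work surface, if the arm or the gripper's body presses on something with over 40 N, if the wrist force passes 120 N, or if a joint passes its speed limit or range.

## Robot

A 7-joint arm with a two-finger parallel gripper is mounted at the origin on the work surface. World frame = base frame: x ahead of the robot, y to its left, z up, the work surface at z = 0. Lengths are in m, angles in rad, forces in N, time in s.
With the tool pointing down it reaches from about 0.4 to 0.925 m from the base axis. Payload 4.1 kg.
Tool frame: the origin (TCP) lies at the centre of the arm's flange, where the gripper is bolted on; the fingertips stand 173 mm ahead of it and the grasp point (between the pads) lies 155 mm ahead of it; z points along the fingers, y is the line along which they close (so a half turn about z gives the same grasp; the last joint's range is limited). The gripper opens to 85 mm and grips with 20 to 120 N. Pads are 22 mm wide; open, the fingers measure 114 mm over their backs; the gripper's body (76 mm by 85 mm) begins 54 mm behind the grasp point. The pads swing forward as they close: fully open they stand 13 mm farther back than shut.
Start: joints at [1.136, 0.398, 0.045, 1.537, -0.019, 1.207, -0.051], TCP at [0.214, -0.614, 0.405] pointing down, gripper open.
Joint ranges: [-2.82, 2.82], [-0.49, 2.23], [-1.37, 1.46], [0, 2.46], [-1.36, 4.5], [0.23, 2], [-2.94, 2.94]. Speed limits (rad/s): [2.57, 2.57, 3.14, 3.14, 3.14, 3.14, 3.14].

## Interface

Orientations are given as [roll, pitch, yaw] about the fixed x, y, z axes, in that order (R = Rz(yaw) Ry(pitch) Rx(roll)).
In Python, from station import r gives the robot as it stands. The module is installed in compiled form; this text tells all that it offers.
- The arm moves only by the tool arm_command, never from a script. Its argument "moves" is a list that holds one entry, the list of rows, each a list of 6 numbers: the shift along the tool's x, y, z scaled (see below), then the turn, a rotation vector about the tool's x, y, z scaled (see below). A call has exactly 10 rows; each row shifts and turns the commanded pose from where the row before left it, along the tool's axes as they then stand; what a row does not reach is not made up. The controller multiplies each number of a shift by 30 cm and each number of a turn by 360 degrees. A row lasts 1/8 s, in which the tool goes at most 62.5 mm and 10.7 degrees, less where a joint would pass 70% of its speed; a pose out of reach is approached as far as the arm can. A call with a number of a shift or a turn outside -1 to 1 is refused whole. A call with a gripper value outside its range is refused whole. "fingers" is the opening, from 0 (shut) to 1 (fully open), set as the call begins (left out, the last holds). The fingers move at their own pace and stop on an object; "squeeze" is the grip in N (left out, the last holds). Time passes only in rows, so rows that do not move let the fingers close, or fill a call up. It gives the time, the measured TCP pose, the force, the opening and the grip force at its end, in the units of the state.
- r.get_state(): the state, without advancing time (a new reading comes with each control period).
- r.grab_frame(name): name is "side" or "top"; returns the picture (400x640x3 uint8, red, green, blue); there is no depth.
- r.camera_params(name): a dict with "K" (3x3 intrinsics, pixels), "cam_to_world" (4x4, takes a point from camera to world coordinates). Camera axes: x right, y down, z forward; pixel columns grow to the right and rows downward; lengths in m; the calibration is good to about 2 mm. A picture is of the moment at which its call begins. camera_params takes no time and is no camera call.
- r.finish_job(): hands the job in; it is judged then, once.
The state is a dict: "clock": time; "joint_pos": joint angles; "joint_vel": joint speeds; "effort": joint torques, N m; "position": TCP position; "eef_rot": TCP orientation; "force": force on the tool from outside, world axes, zero at the start; "moment": the same for the moment, N m; "grip_width": finger opening in m; "gripper_force": force on a finger pad.
Only numpy, scipy, OpenCV 4.12 (cv2) and the standard library are available. Lean on these libraries where they do the work, as an engineer would, in place of code of your own. Each camera call takes 0.05 s, during which the arm holds its last target. There are 200 camera calls.

## Working session

There is one attempt and no reset: what is moved stays moved. The work goes in short steps, Python scripts to look and compute and a tool call to move; the robot and the scene stay as the last step left them, time stands still between calls to the robot, and variables do not carry over. Pictures are saved under pics/ and viewed, at most 10 in all, crops included, and the job is handed in when it is done.

Besides the shell and the picture viewer there is one more tool, called after "Call:" by a JSON object that holds its "api" and its "payload". arm_command: Moves the arm, as the interface text tells. Its arguments: {"type":"object","properties":{"moves":{"type":"array","items":{"type":"array","items":{"type":"array","items":{"type":"number","minimum":-1,"maximum":1}}}},"fingers":{"type":"number"},"squeeze":{"type":"number"}},"required":["moves"]}

```bash
mkdir -p pics; python3 - <<'E'
from station import r
import cv2
for n in("side","top"):
    f=r.grab_frame(n); cv2.imwrite(f"pics/{n}0.png",f[:,:,::-1]); p=r.camera_params(n); print(n,p["K"],p["cam_to_world"])
s=r.get_state(); print(s)
E
```

```text
side [[463.14083649   0.         317.12959862]
 [  0.         463.14083649 191.12004156]
 [  0.           0.           1.        ]] [[ 0.89899101 -0.31510357  0.30417908  0.23640406]
 [-0.43796219 -0.64350479  0.62776644 -0.66013091]
 [-0.00207075 -0.69757532 -0.71650847  0.80334725]
 [ 0.          0.          0.          1.        ]]
top [[381.1044708    0.         323.82404085]
 [  0.         381.1044708  201.1289469 ]
 [  0.           0.           1.        ]] [[ 0.0068263  -0.99025776  0.13907903  0.42477539]
 [-0.99996785 -0.00734519 -0.00321792  0.00220693]
 [ 0.00420813 -0.13905259 -0.99027606  0.88062265]
 [ 0.          0.          0.          1.        ]]
{'clock': 0.1, 'joint_pos': array([ 1.13597474,  0.39913561,  0.04501523,  1.53779575, -0.01868921,
        1.20689957, -0.05069423]), 'joint_vel': array([ 0.00069166, -0.00156432,  0.00017014, -0.00471344,  0.00012822,
       -0.00066878,  0.00020248]), 'effort': array([ 3.79332720e-03, -4.76267624e+01,  1.36989132e+00, -2.54954267e+01,
        1.19265507e-02,  5.04591837e-03,  1.25400166e-05]), 'position': array([ 0.21416488, -0.61341171,  0.40373671]), 'eef_rot': array([-3.13977988e+00,  1.27773354e-04,  3.35962061e-01]), 'force': array([-0.20394406, -0.47824369, -1.21759361]), 'moment': array([ 0.01515315, -0.01189199,  0.00586297]), 'gripper_force': 0.0, 'grip_width': 0.0853793982676379}
```

View pics/top0.png

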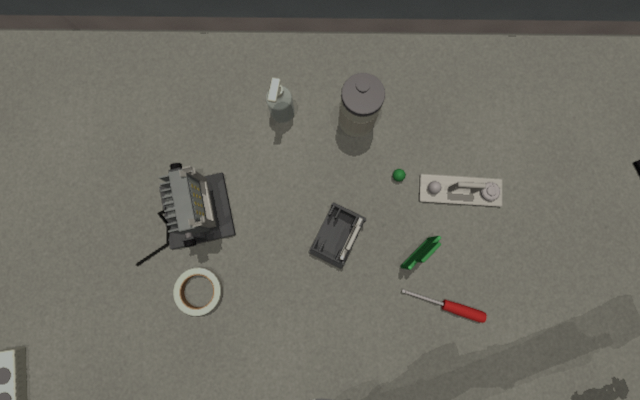

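View pics/side0.png

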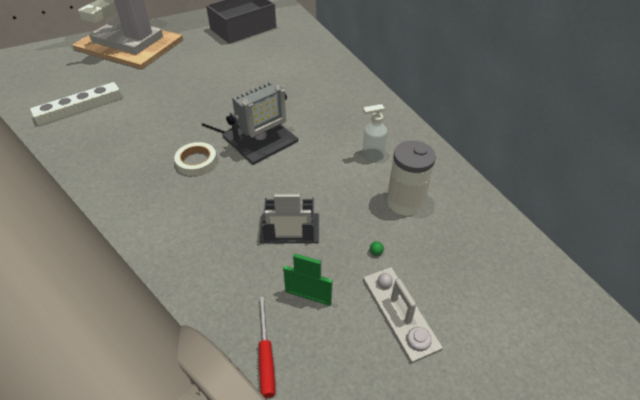

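Top view: the opal panel is in the rack at about (352,240), with its green look-alike at (421,253). The steel ball is at (434,187), with a green ball at (399,175) and the seat ring at (491,190). I choose the pale panel and the steel ball; next are close crops to check both.

```bash
python3 - <<'E'
import cv2,numpy as np
def crop(im,x,y,w,h,s):
    c=cv2.resize(im[y:y+h,x:x+w],None,fx=s,fy=s,interpolation=cv2.INTER_CUBIC)
    for i in range(x-x%10+10,x+w,10):
        cv2.line(c,(int((i-x+.5)*s),0),(int((i-x+.5)*s),5),(0,0,255),1); cv2.putText(c,str(i),(int((i-x+.5)*s)-9,14),0,.3,(0,255,255),1)
    for j in range(y-y%10+10,y+h,10):
        cv2.line(c,(0,int((j-y+.5)*s)),(5,int((j-y+.5)*s)),(0,0,255),1); cv2.putText(c,str(j),(6,int((j-y+.5)*s)+3),0,.3,(0,255,255),1)
    return c
t=cv2.imread("pics/top0.png");s=cv2.imread("pics/side0.png")
t=cv2.convertScaleAbs(t,alpha=1.3,beta=15);s=cv2.convertScaleAbs(s,alpha=1.2,beta=10)
def st(a,b,c,out):
    A=np.zeros((600,800,3),np.uint8)
    for im,(ox,oy) in((a,(0,0)),(b,(400,0)),(c,(0,300))):
        im=im[:600-oy,:800-ox]; A[oy:oy+im.shape[0],ox:ox+im.shape[1]]=im
    cv2.imwrite(out,A)
st(crop(t,155,155,80,60,5) if 0 else crop(t,155,155,85,99,3)[:298,:398],crop(t,300,198,80,60+15,4),crop(t,412,165,99,42+8,8)[:,:],"pics/tc.png") 
A=np.zeros((600,800,3),np.uint8)
for im,ox,oy in((crop(s,220,78,80,85,5),0,0),(crop(s,255,185,75,65,5),405,0),(crop(s,360,262,82,98,2.7),405,330)):
    im=im[:600-oy,:800-ox]; A[oy:oy+im.shape[0],ox:ox+im.shape[1]]=im
cv2.imwrite("pics/sc.png",A)
E
```

```text
(no output)
```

View pics/tc.png

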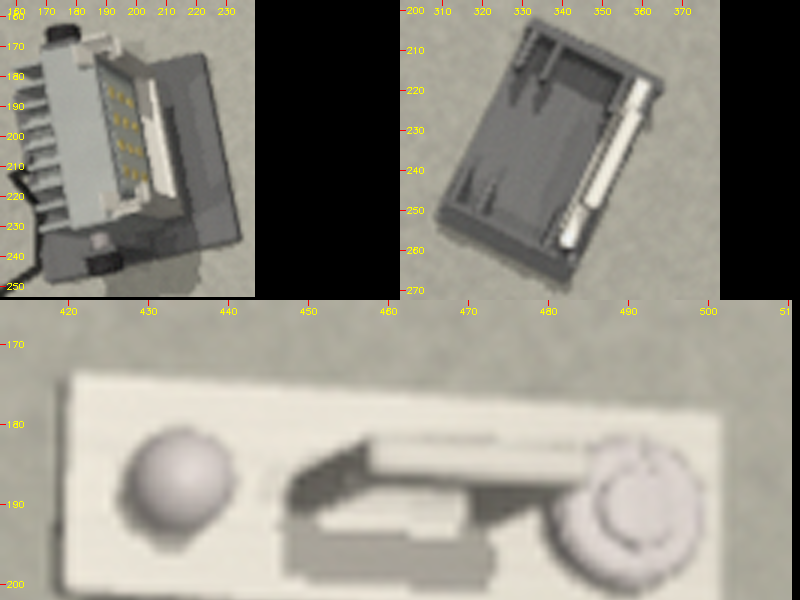

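View pics/sc.png

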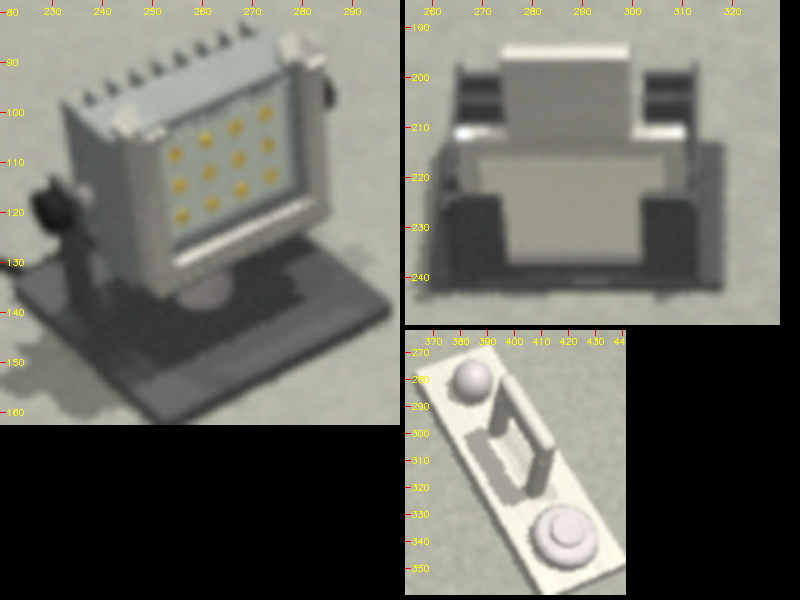

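The crops confirm the choice: pale panel in the rack (tab top at about (353,237) top, (287,195) side), steel ball at (434,187), lamp slot floor strip at about (209,200) top. Next I triangulate these.

```bash
cat > h.py <<'E'
from station import r
import numpy as np
def ray(n,u,v):
    p=r.camera_params(n);K=np.array(p["K"]);T=np.array(p["cam_to_world"])
    return T[:3,3],T[:3,:3]@np.linalg.solve(K,[u,v,1])
def atz(n,u,v,z):
    o,d=ray(n,u,v); return o+d*(z-o[2])/d[2]
def tri(uv1,uv2):
    o,d=ray("top",*uv1);q,e=ray("side",*uv2)
    s=np.linalg.lstsq(np.c_[d,-e],q-o,rcond=None)[0]
    a,b=o+d*s[0],q+e*s[1]; return (a+b)/2,np.linalg.norm(a-b)
def proj(n,P):
    p=r.camera_params(n);T=np.linalg.inv(p["cam_to_world"]);c=np.array(p["K"])@(T[:3,:3]@P+T[:3,3]); return c[:2]/c[2]
E
python3 - <<'E'
from h import *
np.set_printoptions(precision=4,suppress=True)
T1=lambda x,y:(155+x/3-.5+.17,155+y/3-.5+.17)
T2=lambda x,y:(300+(x-400)/4-.5,198+y/4-.5)
T3=lambda x,y:(412+x/8-.5,165+(y-300)/8-.5)
S1=lambda x,y:(220+x/5-.5,78+y/5-.5)
S2=lambda x,y:(255+(x-405)/5-.5,185+y/5-.5)
S3=lambda x,y:(360+(x-405)/2.7-.5,262+(y-330)/2.7-.5)
def pair(l,n,a,b,z):
    a=atz(n,*a,z);b=atz(n,*b,z);d=b-a
    print(l,n,a[:2],b[:2],"mid",(a+b)[:2]/2,"len",np.linalg.norm(d),"ang",np.degrees(np.arctan2(d[1],d[0])))
pair("tab","top",T2(636,111),T2(591,207),.138)
pair("tab","side",S2(503,52),S2(629,51),.138)
pair("shoulder","side",S2(458,132),S2(683,131),.090)
pair("floor","top",T1(148,82),T1(175,197),.072)
pair("floor","side",S1(175,264),S1(312,201),.072)
pair("runner","side",S1(128,122),S1(295,50),.165)
pair("runner","top",T1(110,200),T1(95,48),.165)
for z in(.008,.012):
    pair("baseF","top",T1(205,55),T1(242,240),z); pair("baseL","top",T1(242,240),T1(45,283),z)
    pair("baseF","side",S1(165,420),S1(392,308),z);pair("baseL","side",S1(10,282),S1(165,420),z)
print("ball",tri(T3(183,481),S3(473,382)),atz("top",*T3(183,481),.0215),atz("side",*S3(473,382),.0215))
pair("trayback","top",T3(722,412),T3(72,373),.01)
pair("trayend","top",T3(72,373),T3(62,590),.01)
pair("trayL","side",S3(545,595),S3(415,375),.01)
pair("trayR","side",S3(626,562),S3(490,347),.01)
pair("bar","side",S3(551,446),S3(507,376),.078)
pair("barfar","top",T3(606,446),T3(370,438),.078)
pair("barnear","top",T3(585,484),T3(370,470),.078)
E
```

```text
tab top [ 0.4821 -0.0682] [ 0.4354 -0.0462] mid [ 0.4587 -0.0572] len 0.051562021251256536 ang 154.69947855244033
tab side [ 0.4374 -0.049 ] [ 0.4826 -0.0705] mid [ 0.46   -0.0597] len 0.05013387377032676 ang -25.457725970370973
shoulder side [ 0.4178 -0.0391] [ 0.5015 -0.0795] mid [ 0.4597 -0.0593] len 0.09290037125189848 ang -25.738763600000322
floor top [0.578  0.2581] [0.4954 0.2348] mid [0.5367 0.2464] len 0.08587999300874634 ang -164.27116850435885
floor side [0.4987 0.2432] [0.5814 0.2612] mid [0.54   0.2522] len 0.08465385475305715 ang 12.25681733800998
runner side [0.4833 0.2394] [0.5779 0.2608] mid [0.5306 0.2501] len 0.09691430584748512 ang 12.752575750420759
runner top [0.4851 0.2486] [0.5822 0.2635] mid [0.5337 0.2561] len 0.0982757664783871 ang 8.730606669135705
baseF top [0.6119 0.2351] [0.4686 0.2007] mid [0.5402 0.2179] len 0.1473773181330232 ang -166.51589079676762
baseL top [0.4686 0.2007] [0.4351 0.3483] mid [0.4518 0.2745] len 0.1512854647538843 ang 102.78191480079461
baseF side [0.4719 0.2044] [0.6131 0.2351] mid [0.5425 0.2198] len 0.14452417091378972 ang 12.27
[... 787 characters left out ...]
93635706575611
trayend top [ 0.6135 -0.2257] [ 0.5496 -0.221 ] mid [ 0.5815 -0.2234] len 0.06412407327643836 ang 175.78705654427336
trayL side [ 0.5408 -0.4113] [ 0.5493 -0.2266] mid [ 0.545 -0.319] len 0.1848282951902556 ang 87.34734527161116
trayR side [ 0.602 -0.416] [ 0.6133 -0.2299] mid [ 0.6076 -0.3229] len 0.18644555210260894 ang 86.54691725344429
bar side [ 0.5749 -0.3504] [ 0.5786 -0.2921] mid [ 0.5767 -0.3212] len 0.05836200575977985 ang 86.41839246281454
barfar top [ 0.5799 -0.3507] [ 0.5816 -0.2874] mid [ 0.5808 -0.3191] len 0.06330716633185308 ang 88.46257270126007
barnear top [ 0.5695 -0.3445] [ 0.5729 -0.287 ] mid [ 0.5712 -0.3158] len 0.05757171155506965 ang 86.64480617751842
```

```bash
cat >> h.py <<'E'
from scipy.spatial.transform import Rotation as Ro
def plan(x,y,z,yaw,n,profile="mj"):
    """rows of tool-axis steps from the measured pose to a tool-down pose with yaw [deg]"""
    s=r.get_state(); p0=np.array(s["position"]); R0=Ro.from_euler("xyz",s["eef_rot"])
    R1=Ro.from_euler("xyz",[np.pi,0,np.radians(yaw)]); w=(R0.inv()*R1).as_rotvec(); d=np.array([x,y,z])-p0
    t=np.arange(n+1)/n; f=10*t**3-15*t**4+6*t**5 if profile=="mj" else t
    rows=[]
    for a,b in zip(f,f[1:]):
        R=R0*Ro.from_rotvec(w*a); v=R.inv().apply(d*(b-a))
        rows.append([float(k) for k in np.round(np.r_[v/.3,w*(b-a)/(2*np.pi)],4)+0.])
    while len(rows)%10: rows.append([0]*6)
    for i in range(0,len(rows),10): print(str(rows[i:i+10]).replace(" ",""))
def st():
    s=r.get_state(); print("t %.2f"%s["clock"],np.round(s["position"],4),np.round(np.degrees(s["eef_rot"]),2),"F",np.round(s["force"],1),"w %.4f g %.1f"%(s["grip_width"],s["gripper_force"]),"q",np.round(s["joint_pos"],2))
E
python3 -c "
from h import *
print(atz('top',362,100,.15),atz('top',280,105,.1),atz('side',413,205,.0),atz('side',375,152,.0))
plan(.4594,-.0585,.34,-25.4,20)"
```

```text
[ 0.73339549 -0.07556428  0.15      ] [0.74176218 0.09501667 0.1       ] [ 0.75991833 -0.09633684  0.        ] [0.77754011 0.10603353 0.        ]
[[0.0016,-0.0017,0.0002,0.0,0.0,0.0001],[0.0102,-0.0109,0.0016,0.0,0.0,0.0009],[0.0248,-0.0268,0.0039,0.0,0.0,0.0022],[0.0423,-0.0471,0.0067,0.0,0.0,0.0039],[0.0599,-0.0701,0.0098,0.0,0.0,0.0057],[0.0749,-0.0943,0.0128,0.0,0.0,0.0074],[0.0853,-0.1182,0.0155,0.0,0.0,0.0089],[0.0896,-0.1402,0.0177,0.0,0.0,0.0102],[0.0875,-0.1583,0.0192,0.0,0.0,0.0111],[0.0794,-0.1708,0.0199,0.0,0.0,0.0116]]
[[0.0668,-0.1761,0.0199,0.0,0.0,0.0116],[0.0517,-0.1733,0.0191,0.0,0.0,0.0111],[0.0363,-0.1623,0.0176,0.0,0.0,0.0102],[0.0227,-0.144,0.0154,0.0,0.0,0.0089],[0.012,-0.1199,0.0127,0.0,0.0,0.0074],[0.0049,-0.0921,0.0097,0.0,0.0,0.0057],[0.0011,-0.0633,0.0067,0.0,0.0,0.0039],[-0.0002,-0.0365,0.0038,0.0,0.0,0.0022],[-0.0003,-0.015,0.0016,0.0,0.0,0.0009],[-0.0001,-0.0023,0.0002,0.0,0.0,0.0001]]
```

Call:
{"api": "arm_command", "payload": {"moves": [[[0.0016,-0.0017,0.0002,0.0,0.0,0.0001],[0.0102,-0.0109,0.0016,0.0,0.0,0.0009],[0.0248,-0.0268,0.0039,0.0,0.0,0.0022],[0.0423,-0.0471,0.0067,0.0,0.0,0.0039],[0.0599,-0.0701,0.0098,0.0,0.0,0.0057],[0.0749,-0.0943,0.0128,0.0,0.0,0.0074],[0.0853,-0.1182,0.0155,0.0,0.0,0.0089],[0.0896,-0.1402,0.0177,0.0,0.0,0.0102],[0.0875,-0.1583,0.0192,0.0,0.0,0.0111],[0.0794,-0.1708,0.0199,0.0,0.0,0.0116]]], "fingers": 1, "squeeze": 50}}

```text
clock: 1.35
position: [0.3373, -0.3339, 0.3726]
eef_rot: [3.141, -0.001, -0.056]
force: [0.7, -0.3, -0.1]
grip_width: 0.0853
gripper_force: 0.0
```

Call:
{"api": "arm_command", "payload": {"moves": [[[0.0668,-0.1761,0.0199,0.0,0.0,0.0116],[0.0517,-0.1733,0.0191,0.0,0.0,0.0111],[0.0363,-0.1623,0.0176,0.0,0.0,0.0102],[0.0227,-0.144,0.0154,0.0,0.0,0.0089],[0.012,-0.1199,0.0127,0.0,0.0,0.0074],[0.0049,-0.0921,0.0097,0.0,0.0,0.0057],[0.0011,-0.0633,0.0067,0.0,0.0,0.0039],[-0.0002,-0.0365,0.0038,0.0,0.0,0.0022],[-0.0003,-0.015,0.0016,0.0,0.0,0.0009],[-0.0001,-0.0023,0.0002,0.0,0.0,0.0001]]]}}

```text
clock: 2.6
position: [0.4592, -0.0586, 0.3405]
eef_rot: [3.141, -0.0, -0.443]
force: [0.2, -0.9, -0.5]
grip_width: 0.0855
gripper_force: 0.0
```

```bash
python3 -c "
from h import *
st();plan(.4594,-.0585,.274,-25.4,10)"
```

```text
t 2.60 [ 0.4592 -0.0586  0.3405] [ 1.7998e+02 -1.0000e-02 -2.5380e+01] F [ 0.2 -0.9 -0.5] w 0.0855 g 0.0 q [ 0.33  0.14 -0.32  2.04  0.05  0.97 -2.03]
[[0.0,0.0,0.0019,0.0,0.0,0.0],[0.0,0.0,0.0109,0.0,0.0,0.0],[0.0,-0.0001,0.0233,0.0,0.0,0.0],[0.0001,-0.0001,0.0342,0.0,0.0,0.0],[0.0001,-0.0001,0.0405,0.0,0.0,0.0],[0.0001,-0.0001,0.0405,0.0,0.0,0.0],[0.0001,-0.0001,0.0342,0.0,0.0,0.0],[0.0,-0.0001,0.0233,0.0,0.0,0.0],[0.0,0.0,0.0109,0.0,0.0,0.0],[0.0,0.0,0.0019,0.0,0.0,0.0]]
```

Call:
{"api": "arm_command", "payload": {"moves": [[[0,0,0.002,0,0,0],[0,0,0.011,0,0,0],[0,0,0.023,0,0,0],[0,0,0.034,0,0,0],[0,0,0.04,0,0,0],[0,0,0.04,0,0,0],[0,0,0.034,0,0,0],[0,0,0.023,0,0,0],[0,0,0.011,0,0,0],[0,0,0.002,0,0,0]]]}}

```text
clock: 3.85
position: [0.4595, -0.0588, 0.2744]
eef_rot: [3.142, -0.0, -0.443]
force: [0.1, -0.1, -0.8]
grip_width: 0.0852
gripper_force: 0.0
```

Call:
{"api": "arm_command", "payload": {"moves": [[[0,0,0,0,0,0],[0,0,0,0,0,0],[0,0,0,0,0,0],[0,0,0,0,0,0],[0,0,0,0,0,0],[0,0,0,0,0,0],[0,0,0,0,0,0],[0,0,0,0,0,0],[0,0,0,0,0,0],[0,0,0,0,0,0]]], "fingers": 0, "squeeze": 50}}

```text
clock: 5.1
position: [0.4596, -0.0588, 0.2747]
eef_rot: [-3.141, -0.001, -0.443]
force: [1.6, 0.7, 2.6]
grip_width: 0.0074
gripper_force: 49.2
```

```bash
python3 -c "
from h import *
st();print(r.get_state()['moment'])"
```

```text
t 5.10 [ 0.4596 -0.0588  0.2747] [-1.7999e+02 -3.0000e-02 -2.5390e+01] F [1.6 0.7 2.6] w 0.0074 g 49.2 q [ 0.31  0.23 -0.31  2.1   0.1   0.82 -2.07]
[ 0.13240906 -0.06059307  0.05250093]
```

Call:
{"api": "arm_command", "payload": {"moves": [[[0,0,-0.005,0,0,0],[0,0,-0.02,0,0,0],[0,0,-0.04,0,0,0],[0,0,-0.06,0,0,0],[0,0,-0.09,0,0,0],[0,0,-0.12,0,0,0],[0,0,-0.12,0,0,0],[0,0,-0.1,0,0,0],[0,0,-0.06,0,0,0],[0,0,-0.02,0,0,0]]]}}

```text
clock: 6.35
position: [0.4595, -0.0587, 0.4667]
eef_rot: [-3.141, -0.003, -0.443]
force: [0.1, 0.2, -2.0]
grip_width: 0.0076
gripper_force: 48.7
```

```bash
python3 -c "
from h import *
st();plan(.537,.2,.47,12.9,20)"
```

```text
t 6.35 [ 0.4595 -0.0587  0.4667] [-1.7996e+02 -1.6000e-01 -2.5390e+01] F [ 0.1  0.2 -2. ] w 0.0076 g 48.7 q [ 0.35  0.02 -0.32  1.87  0.01  1.25 -1.99]
[[-0.0002,-0.001,0.0,0.0,0.0,-0.0001],[-0.001,-0.0066,-0.0001,0.0,0.0,-0.0008],[-0.0024,-0.0161,-0.0002,0.0,0.0,-0.0019],[-0.0038,-0.0279,-0.0003,0.0,0.0,-0.0033],[-0.0046,-0.0408,-0.0005,0.0,0.0,-0.0049],[-0.0044,-0.0534,-0.0006,0.0,0.0,-0.0063],[-0.0028,-0.0648,-0.0008,0.0,0.0,-0.0077],[0.0004,-0.0741,-0.0009,0.0,0.0,-0.0088],[0.0048,-0.0804,-0.0009,0.0,0.0,-0.0095],[0.01,-0.0832,-0.001,0.0,0.0,-0.0099]]
[[0.0152,-0.0824,-0.001,0.0,0.0,-0.0099],[0.0195,-0.0781,-0.001,0.0,0.0,-0.0095],[0.0222,-0.0707,-0.0009,0.0,0.0,-0.0088],[0.0228,-0.0608,-0.0008,0.0,0.0,-0.0077],[0.0212,-0.0492,-0.0006,0.0,0.0,-0.0063],[0.0177,-0.037,-0.0005,0.0,0.0,-0.0049],[0.013,-0.025,-0.0003,0.0,0.0,-0.0033],[0.0078,-0.0143,-0.0002,0.0,0.0,-0.0019],[0.0033,-0.0058,-0.0001,0.0,0.0,-0.0008],[0.0005,-0.0009,0.0,0.0,0.0,-0.0001]]
```

Call:
{"api": "arm_command", "payload": {"moves": [[[-0.0002,-0.001,0.0,0.0,0.0,-0.0001],[-0.001,-0.0066,-0.0001,0.0,0.0,-0.0008],[-0.0024,-0.0161,-0.0002,0.0,0.0,-0.0019],[-0.0038,-0.0279,-0.0003,0.0,0.0,-0.0033],[-0.0046,-0.0408,-0.0005,0.0,0.0,-0.0049],[-0.0044,-0.0534,-0.0006,0.0,0.0,-0.0063],[-0.0028,-0.0648,-0.0008,0.0,0.0,-0.0077],[0.0004,-0.0741,-0.0009,0.0,0.0,-0.0088],[0.0048,-0.0804,-0.0009,0.0,0.0,-0.0095],[0.01,-0.0832,-0.001,0.0,0.0,-0.0099]]]}}

```text
clock: 7.6
position: [0.4986, 0.0724, 0.4666]
eef_rot: [-3.141, -0.0, -0.104]
force: [0.2, -0.5, -0.6]
grip_width: 0.0071
gripper_force: 48.6
```

Call:
{"api": "arm_command", "payload": {"moves": [[[0.0152,-0.0824,-0.001,0.0,0.0,-0.0099],[0.0195,-0.0781,-0.001,0.0,0.0,-0.0095],[0.0222,-0.0707,-0.0009,0.0,0.0,-0.0088],[0.0228,-0.0608,-0.0008,0.0,0.0,-0.0077],[0.0212,-0.0492,-0.0006,0.0,0.0,-0.0063],[0.0177,-0.037,-0.0005,0.0,0.0,-0.0049],[0.013,-0.025,-0.0003,0.0,0.0,-0.0033],[0.0078,-0.0143,-0.0002,0.0,0.0,-0.0019],[0.0033,-0.0058,-0.0001,0.0,0.0,-0.0008],[0.0005,-0.0009,0.0,0.0,0.0,-0.0001]]]}}

```text
clock: 8.85
position: [0.537, 0.1996, 0.4682]
eef_rot: [3.141, 0.0, 0.225]
force: [-0.3, 0.3, -1.1]
grip_width: 0.0076
gripper_force: 48.6
```

```bash
python3 - <<'E'
from h import *
import cv2
st()
s1=r.grab_frame("side")[:,:,::-1].copy(); cv2.imwrite("pics/side1.png",s1)
A=np.zeros((600,800,3),np.uint8)
def put(im,x,y,w,h,s,ox,oy):
    c=cv2.convertScaleAbs(cv2.resize(im[y:y+h,x:x+w],None,fx=s,fy=s,interpolation=cv2.INTER_CUBIC),alpha=1.3,beta=10)
    for i in range(x-x%10+10,x+w,10): cv2.line(c,(int((i-x+.5)*s),0),(int((i-x+.5)*s),6),(0,0,255),1); cv2.putText(c,str(i),(int((i-x+.5)*s)-9,15),0,.3,(0,255,255),1)
    for i in range(y-y%10+10,y+h,10): cv2.line(c,(0,int((i-y+.5)*s)),(6,int((i-y+.5)*s)),(0,0,255),1); cv2.putText(c,str(i),(7,int((i-y+.5)*s)+3),0,.3,(0,255,255),1)
    A[oy:oy+c.shape[0],ox:ox+c.shape[1]]=c
put(cv2.imread("pics/top0.png"),165,160,57,75,7,0,0)
put(cv2.imread("pics/side0.png"),235,78,56,66,7,405,0)
put(s1,230,40,110,38,3.5,405,465)
cv2.imwrite("pics/lamp.png",A)
E
```

```text
t 8.85 [0.537  0.1996 0.4682] [179.98   0.    12.88] F [-0.3  0.3 -1.1] w 0.0076 g 48.6 q [ 0.03  0.25 -0.57  1.62  0.14  1.3  -1.9 ]
```

View pics/lamp.png

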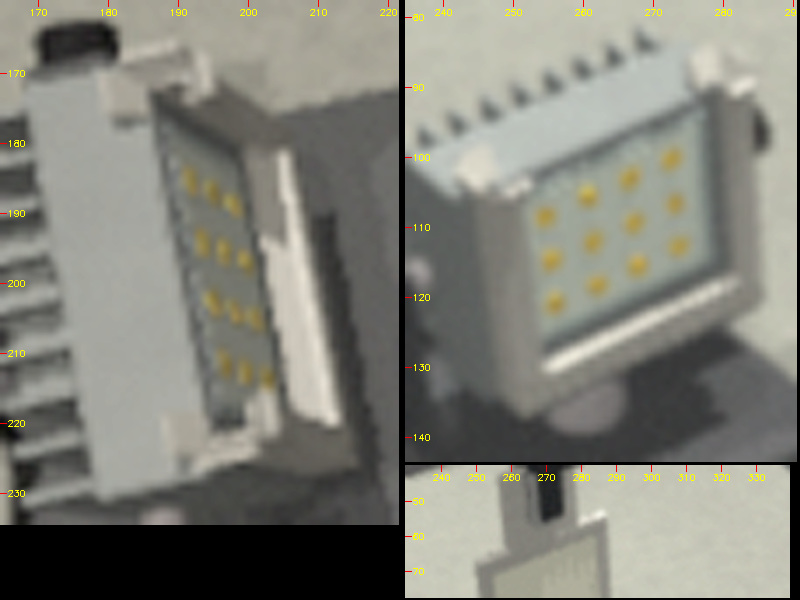

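```bash
python3 - <<'E'
from h import *
import cv2
np.set_printoptions(precision=4,suppress=True)
a=np.radians(12.9);u=np.array([np.cos(a),np.sin(a),0]);d=np.array([-np.sin(a),np.cos(a),0])
p=r.get_state()["position"]
for s in(-1,1):
    P=np.array([p[0],p[1],.2835])+s*.048*u
    print("shoulder front/back pred side",proj("side",P-.004*d),proj("side",P+.004*d))
z=.0815
TT=lambda x,y:(165+x/7-.5,160+y/7-.5); SS=lambda x,y:(235+(x-405)/7-.5,78+y/7-.5)
for n,A,B in(("top",TT(327,422),TT(283,153)),("side",SS(546,368),SS(736,283))):
    A=atz(n,*A,z);B=atz(n,*B,z);m=(A+B)/2; print(n,m,np.linalg.norm(A-B),np.degrees(np.arctan2(*(B-A)[1::-1])),"slot",(m+.008*d)[:2])
S=np.array([.5365,.2495,0])
out=np.zeros((600,800,3),np.uint8)
for n,(x,y,w,h,ox) in(("top",(165,160,57,75,0)),("side",(235,78,56,66,405))):
    c=cv2.resize(cv2.imread(f"pics/{n}0.png")[y:y+h,x:x+w],None,fx=7,fy=7,interpolation=cv2.INTER_CUBIC); c=cv2.convertScaleAbs(c,alpha=1.3,beta=10)
    def poly(pts,col,cl=True):
        q=np.array([proj(n,S+i*d-j*u+np.array([0,0,k])) for i,j,k in pts]); q=((q-[x,y]+.5)*7).astype(int); cv2.polylines(c,[q],cl,col,1)
    poly([(-.0055,-.05,.156),(.0055,-.05,.156),(.0055,.05,.156),(-.0055,.05,.156)],(0,0,255))
    poly([(-.0055,-.05,.165),(.0055,-.05,.165),(.0055,.05,.165),(-.0055,.05,.165)],(0,255,255))
    poly([(-.0105,-.0425,z),(-.0055,-.0425,z),(-.0055,.0425,z),(-.0105,.0425,z)],(255,0,255))
    poly([(0,0,.165),(0,0,.072)],(0,255,0),False)
    out[:h*7,ox:ox+w*7]=c[:600,:800-ox]
cv2.imwrite("pics/ov.png",out)
E
```

```text
shoulder front/back pred side [250.9738  67.632 ] [248.9049  66.0824]
shoulder front/back pred side [287.5437  53.0897] [285.4043  51.6651]
top [0.5367 0.2445 0.0815] 0.0837805298206624 11.918203442703534 slot [0.5349 0.2523]
side [0.5361 0.2403 0.0815] 0.08199483922573335 11.445726099523448 slot [0.5343 0.2481]
```

View pics/ov.png

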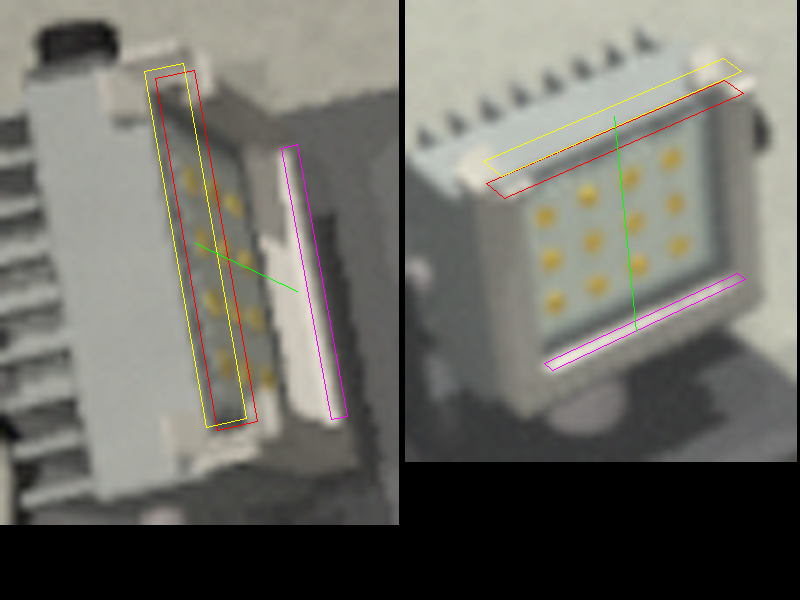

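```bash
python3 -c "
from h import *
plan(.5355,.2487,.444,12.3,10)"
```

```text
[[0.0003,-0.0014,0.0007,0.0,0.0,0.0],[0.0016,-0.0079,0.004,0.0,0.0,0.0001],[0.0033,-0.0169,0.0085,0.0,0.0,0.0002],[0.0048,-0.0248,0.0124,0.0,0.0,0.0002],[0.0057,-0.0294,0.0147,0.0,0.0,0.0003],[0.0056,-0.0294,0.0147,0.0,0.0,0.0003],[0.0047,-0.0249,0.0124,0.0,0.0,0.0002],[0.0032,-0.0169,0.0085,0.0,0.0,0.0002],[0.0015,-0.008,0.004,0.0,0.0,0.0001],[0.0003,-0.0014,0.0007,0.0,0.0,0.0]]
```

Call:
{"api": "arm_command", "payload": {"moves": [[[0.0003,-0.0014,0.0007,0,0,0],[0.0016,-0.0079,0.004,0,0,0.0001],[0.0033,-0.0169,0.0085,0,0,0.0002],[0.0048,-0.0248,0.0124,0,0,0.0002],[0.0057,-0.0294,0.0147,0,0,0.0003],[0.0056,-0.0294,0.0147,0,0,0.0003],[0.0047,-0.0249,0.0124,0,0,0.0002],[0.0032,-0.0169,0.0085,0,0,0.0002],[0.0015,-0.008,0.004,0,0,0.0001],[0.0003,-0.0014,0.0007,0,0,0]]]}}

```text
clock: 10.15
position: [0.5355, 0.249, 0.444]
eef_rot: [3.141, -0.0, 0.215]
force: [0.6, 0.0, -1.6]
grip_width: 0.0072
gripper_force: 48.6
```

```bash
python3 - <<'E'
from h import *
import cv2
st()
A=np.zeros((600,800,3),np.uint8)
for n,x,y,w,h,ox in(("side",225,30,80,110,0),("top",140,150,80,110,405)):
    f=r.grab_frame(n)[:,:,::-1].copy(); cv2.imwrite(f"pics/{n}2.png",f)
    c=cv2.convertScaleAbs(cv2.resize(f[y:y+h,x:x+w],None,fx=5,fy=5,interpolation=cv2.INTER_CUBIC),alpha=1.3,beta=10)
    A[:550,ox:ox+395]=c[:,:395]
cv2.imwrite("pics/hover.png",A)
E
```

```text
t 10.15 [0.5355 0.249  0.444 ] [179.99  -0.    12.33] F [ 0.6  0.  -1.6] w 0.0072 g 48.6 q [-0.05  0.31 -0.58  1.62  0.17  1.27 -2.01]
```

View pics/hover.png

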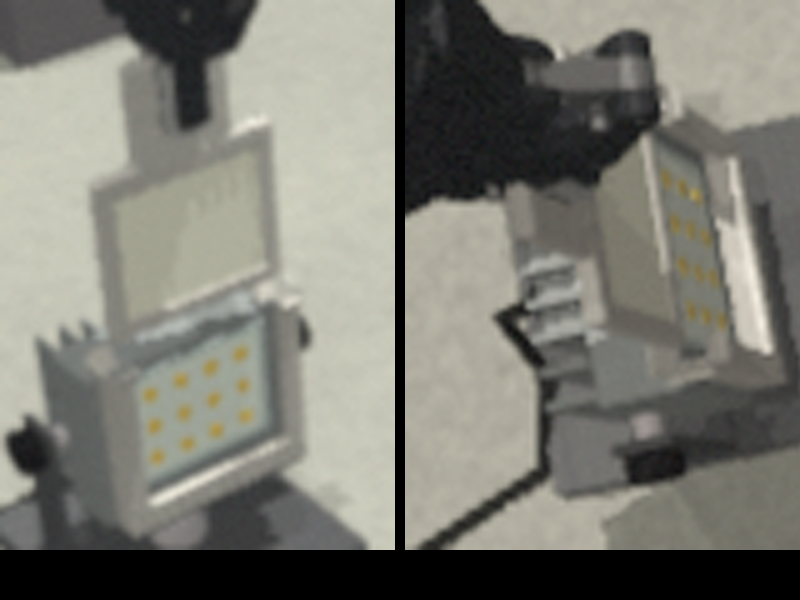

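The hover view shows the panel lined up over the mouth: its lower corners are at about (107,342) and (275,280) in the crop, perhaps 1 mm short to the left. I descend gently and watch the force.

Call:
{"api": "arm_command", "payload": {"moves": [[[0.003,0,0.005,0,0,0],[0,0,0.01,0,0,0],[0,0,0.01,0,0,0],[0,0,0.01,0,0,0],[0,0,0.01,0,0,0],[0,0,0.01,0,0,0],[0,0,0.01,0,0,0],[0,0,0.01,0,0,0],[0,0,0.005,0,0,0],[0,0,0,0,0,0]]]}}

```text
clock: 11.5
position: [0.5363, 0.2494, 0.4205]
eef_rot: [-3.142, -0.0, 0.215]
force: [-0.9, 0.6, 2.3]
grip_width: 0.0075
gripper_force: 49.2
```

```bash
python3 -c "
from h import *
st();print(r.get_state()['moment'])"
```

```text
t 11.50 [0.5363 0.2494 0.4205] [-1.800e+02 -3.000e-02  1.234e+01] F [-0.9  0.6  2.3] w 0.0075 g 49.2 q [-0.05  0.32 -0.58  1.65  0.19  1.22 -2.02]
[-0.03264285  0.22327204 -0.02593602]
```

Call:
{"api": "arm_command", "payload": {"moves": [[[0,0,0.01,0,0,0],[0,0,0.01,0,0,0],[0,0,0.01,0,0,0],[0,0,0.01,0,0,0],[0,0,0.01,0,0,0],[0,0,0.01,0,0,0],[0,0,0.01,0,0,0],[0,0,0,0,0,0],[0,0,0,0,0,0],[0,0,0,0,0,0]]]}}

```text
clock: 12.75
position: [0.5363, 0.2495, 0.3987]
eef_rot: [-3.141, 0.0, 0.216]
force: [0.1, 4.4, -2.9]
grip_width: 0.0072
gripper_force: 48.6
```

```bash
python3 -c "
from h import *
st();print(r.get_state()['moment'])"
```

```text
t 12.75 [0.5363 0.2495 0.3987] [-179.96    0.     12.35] F [ 0.1  4.4 -2.9] w 0.0072 g 48.6 q [-0.05  0.34 -0.58  1.68  0.2   1.18 -2.03]
[1.41730815 0.02321079 0.3119505 ]
```

Call:
{"api": "arm_command", "payload": {"moves": [[[0,-0.004,0,0,0,0],[0,0,0.01,0,0,0],[0,0,0.01,0,0,0],[0,0,0.015,0,0,0],[0,0,0.015,0,0,0],[0,0,0.015,0,0,0],[0,0,0.015,0,0,0],[0,0,0.01,0,0,0],[0,0,0.01,0,0,0],[0,0,0,0,0,0]]]}}

```text
clock: 14.0
position: [0.5361, 0.2503, 0.3685]
eef_rot: [3.141, 0.0, 0.215]
force: [1.2, 3.3, -2.4]
grip_width: 0.0074
gripper_force: 49.1
```

```bash
python3 -c "
from h import *
st();print(r.get_state()['moment'])"
```

```text
t 14.00 [0.5361 0.2503 0.3685] [1.7999e+02 2.0000e-02 1.2330e+01] F [ 1.2  3.3 -2.4] w 0.0074 g 49.1 q [-0.06  0.37 -0.57  1.71  0.22  1.13 -2.05]
[ 0.73946308 -0.056415    0.17302076]
```

Call:
{"api": "arm_command", "payload": {"moves": [[[0,-0.003,0,0,0,0],[0,0,0.01,0,0,0],[0,0,0.015,0,0,0],[0,0,0.015,0,0,0],[0,0,0.015,0,0,0],[0,0,0.01,0,0,0],[0,0,0.01,0,0,0],[0,0,0.005,0,0,0],[0,0,0.003,0,0,0],[0,0,0,0,0,0]]]}}

```text
clock: 15.25
position: [0.5359, 0.2513, 0.3441]
eef_rot: [3.141, -0.0, 0.215]
force: [0.2, -0.8, -2.1]
grip_width: 0.0073
gripper_force: 49.2
```

Call:
{"api": "arm_command", "payload": {"moves": [[[0,0,0.003,0,0,0],[0,0,0.003,0,0,0],[0,0,0.003,0,0,0],[0,0,0.003,0,0,0],[0,0,0,0,0,0],[0,0,0,0,0,0],[0,0,0,0,0,0],[0,0,0,0,0,0],[0,0,0,0,0,0],[0,0,0,0,0,0]]]}}

```text
clock: 16.5
position: [0.5359, 0.2513, 0.3407]
eef_rot: [3.142, -0.0, 0.215]
force: [-1.1, -1.0, 3.2]
grip_width: 0.0076
gripper_force: 49.8
```

```bash
python3 -c "
from h import *
st();print(r.get_state()['moment'])"
```

```text
t 16.50 [0.5359 0.2513 0.3407] [ 1.7999e+02 -1.0000e-02  1.2330e+01] F [-1.1 -1.   3.2] w 0.0076 g 49.8 q [-0.07  0.4  -0.56  1.74  0.24  1.07 -2.07]
[-0.10020829  0.31587705  0.00670186]
```

Call:
{"api": "arm_command", "payload": {"moves": [[[0,0,0.003,0,0,0],[0,0,0.003,0,0,0],[0,0,0,0,0,0],[0,0,0,0,0,0],[0,0,0,0,0,0],[0,0,0,0,0,0],[0,0,0,0,0,0],[0,0,0,0,0,0],[0,0,0,0,0,0],[0,0,0,0,0,0]]]}}

```text
clock: 17.75
position: [0.5359, 0.2516, 0.3407]
eef_rot: [3.141, -0.001, 0.215]
force: [-4.6, -2.4, 12.3]
grip_width: 0.0075
gripper_force: 51.4
```

Call:
{"api": "arm_command", "payload": {"moves": [[[0,0,-0.005,0,0,0],[0,0,0,0,0,0],[0,0,0,0,0,0],[0,0,0,0,0,0],[0,0,0,0,0,0],[0,0,0,0,0,0],[0,0,0,0,0,0],[0,0,0,0,0,0],[0,0,0,0,0,0],[0,0,0,0,0,0]]], "fingers": 1}}

```text
clock: 19.0
position: [0.5359, 0.2513, 0.3402]
eef_rot: [3.141, 0.0, 0.215]
force: [-0.0, -0.6, 0.3]
grip_width: 0.0856
gripper_force: 0.0
```

Call:
{"api": "arm_command", "payload": {"moves": [[[0,0,-0.005,0,0,0],[0,0,-0.02,0,0,0],[0,0,-0.04,0,0,0],[0,0,-0.06,0,0,0],[0,0,-0.06,0,0,0],[0,0,-0.06,0,0,0],[0,0,-0.05,0,0,0],[0,0,-0.03,0,0,0],[0,0,-0.01,0,0,0],[0,0,-0.005,0,0,0]]]}}

```text
clock: 20.25
position: [0.5358, 0.2512, 0.4418]
eef_rot: [3.141, 0.001, 0.215]
force: [0.4, -0.4, -0.3]
grip_width: 0.0853
gripper_force: 0.0
```

```bash
python3 -c "
from h import *
st();plan(.5765,-.3195,.30,87,30)"
```

```text
t 20.25 [0.5358 0.2512 0.4418] [1.7998e+02 5.0000e-02 1.2330e+01] F [ 0.4 -0.4 -0.3] w 0.0853 g 0.0 q [-0.05  0.31 -0.58  1.62  0.18  1.27 -2.02]
[[-0.0001,0.0007,0.0002,0.0,0.0,-0.0001],[-0.0006,0.0044,0.0011,0.0,0.0,-0.0005],[-0.0016,0.0111,0.0028,0.0,0.0,-0.0012],[-0.0031,0.0201,0.005,0.0,0.0,-0.0022],[-0.0052,0.0306,0.0077,0.0,0.0,-0.0034],[-0.0081,0.042,0.0106,0.0,0.0,-0.0047],[-0.012,0.0536,0.0136,0.0,0.0,-0.006],[-0.017,0.0648,0.0166,0.0,0.0,-0.0073],[-0.0234,0.075,0.0195,0.0,0.0,-0.0085],[-0.0311,0.0836,0.0222,0.0,0.0,-0.0097]]
[[-0.04,0.0902,0.0245,0.0,0.0,-0.0107],[-0.0496,0.0942,0.0264,0.0,0.0,-0.0116],[-0.0596,0.0955,0.028,0.0,0.0,-0.0122],[-0.0692,0.094,0.029,0.0,0.0,-0.0127],[-0.0778,0.0898,0.0295,0.0,0.0,-0.0129],[-0.0849,0.0832,0.0295,0.0,0.0,-0.0129],[-0.0897,0.0747,0.029,0.0,0.0,-0.0127],[-0.092,0.0649,0.0279,0.0,0.0,-0.0122],[-0.0915,0.0545,0.0264,0.0,0.0,-0.0116],[-0.0882,0.0442,0.0245,0.0,0.0,-0.0107]]
[[-0.0823,0.0345,0.0221,0.0,0.0,-0.0097],[-0.0742,0.0259,0.0195,0.0,0.0,-0.0085],[-0.0644,0.0187,0.0166,0.0,0.0,-0.0073],[-0.0534,0.0129,0.0136,0.0,0.0,-0.006],[-0.0419,0.0085,0.0106,0.0,0.0,-0.0047],[-0.0306,0.0052,0.0077,0.0,0.0,-0.0034],[-0.0201,0.003,0.005,0.0,0.0,-0.0022],[-0.0111,0.0015,0.0028,0.0,0.0,-0.0012],[-0.0044,0.0006,0.0011,0.0,0.0,-0.0005],[-0.0007,0.0001,0.0002,0.0,0.0,-0.0001]]
```

Call:
{"api": "arm_command", "payload": {"moves": [[[-0.0001,0.0007,0.0002,0.0,0.0,-0.0001],[-0.0006,0.0044,0.0011,0.0,0.0,-0.0005],[-0.0016,0.0111,0.0028,0.0,0.0,-0.0012],[-0.0031,0.0201,0.005,0.0,0.0,-0.0022],[-0.0052,0.0306,0.0077,0.0,0.0,-0.0034],[-0.0081,0.042,0.0106,0.0,0.0,-0.0047],[-0.012,0.0536,0.0136,0.0,0.0,-0.006],[-0.017,0.0648,0.0166,0.0,0.0,-0.0073],[-0.0234,0.075,0.0195,0.0,0.0,-0.0085],[-0.0311,0.0836,0.0222,0.0,0.0,-0.0097]]]}}

```text
clock: 21.5
position: [0.5445, 0.1303, 0.4122]
eef_rot: [3.141, -0.0, 0.492]
force: [0.0, 0.1, 1.1]
grip_width: 0.0851
gripper_force: 0.0
```

Call:
{"api": "arm_command", "payload": {"moves": [[[-0.04,0.0902,0.0245,0.0,0.0,-0.0107],[-0.0496,0.0942,0.0264,0.0,0.0,-0.0116],[-0.0596,0.0955,0.028,0.0,0.0,-0.0122],[-0.0692,0.094,0.029,0.0,0.0,-0.0127],[-0.0778,0.0898,0.0295,0.0,0.0,-0.0129],[-0.0849,0.0832,0.0295,0.0,0.0,-0.0129],[-0.0897,0.0747,0.029,0.0,0.0,-0.0127],[-0.092,0.0649,0.0279,0.0,0.0,-0.0122],[-0.0915,0.0545,0.0264,0.0,0.0,-0.0116],[-0.0882,0.0442,0.0245,0.0,0.0,-0.0107]]]}}

```text
clock: 22.75
position: [0.5677, -0.2017, 0.3296]
eef_rot: [-3.141, 0.001, 1.246]
force: [0.8, -0.1, -0.4]
grip_width: 0.0852
gripper_force: 0.0
```

Call:
{"api": "arm_command", "payload": {"moves": [[[-0.0823,0.0345,0.0221,0.0,0.0,-0.0097],[-0.0742,0.0259,0.0195,0.0,0.0,-0.0085],[-0.0644,0.0187,0.0166,0.0,0.0,-0.0073],[-0.0534,0.0129,0.0136,0.0,0.0,-0.006],[-0.0419,0.0085,0.0106,0.0,0.0,-0.0047],[-0.0306,0.0052,0.0077,0.0,0.0,-0.0034],[-0.0201,0.003,0.005,0.0,0.0,-0.0022],[-0.0111,0.0015,0.0028,0.0,0.0,-0.0012],[-0.0044,0.0006,0.0011,0.0,0.0,-0.0005],[-0.0007,0.0001,0.0002,0.0,0.0,-0.0001]]]}}

```text
clock: 24.0
position: [0.5768, -0.3191, 0.3004]
eef_rot: [3.141, 0.0, 1.519]
force: [0.7, -0.6, 0.0]
grip_width: 0.0856
gripper_force: 0.0
```

```bash
python3 - <<'E'
from h import *
import cv2
st()
A=np.zeros((600,800,3),np.uint8)
for n,x,y,w,h,ox in(("side",225,50,80,110,0),("top",140,150,80,110,405)):
    f=r.grab_frame(n)[:,:,::-1].copy(); cv2.imwrite(f"pics/{n}3.png",f)
    c=cv2.convertScaleAbs(cv2.resize(f[y:y+h,x:x+w],None,fx=5,fy=5,interpolation=cv2.INTER_CUBIC),alpha=1.3,beta=10)
    A[:550,ox:ox+395]=c[:,:395]
cv2.imwrite("pics/home.png",A)
plan(.5764,-.3197,.222,87,10)
E
```

```text
t 24.00 [ 0.5768 -0.3191  0.3004] [179.99   0.    87.03] F [ 0.7 -0.6  0. ] w 0.0856 g 0.0 q [ 0.82  0.55 -0.53  1.61  0.31  1.07  0.15]
[[0.0,0.0,0.0022,0.0,0.0,0.0],[-0.0001,-0.0001,0.0129,0.0,0.0,0.0],[-0.0003,-0.0002,0.0275,0.0,0.0,0.0],[-0.0004,-0.0002,0.0403,0.0,0.0,0.0],[-0.0004,-0.0003,0.0477,0.0,0.0,0.0],[-0.0004,-0.0003,0.0477,0.0,0.0,0.0],[-0.0004,-0.0002,0.0403,0.0,0.0,0.0],[-0.0003,-0.0001,0.0275,0.0,0.0,0.0],[-0.0001,-0.0001,0.0129,0.0,0.0,0.0],[0.0,0.0,0.0022,0.0,0.0,0.0]]
```

View pics/home.png

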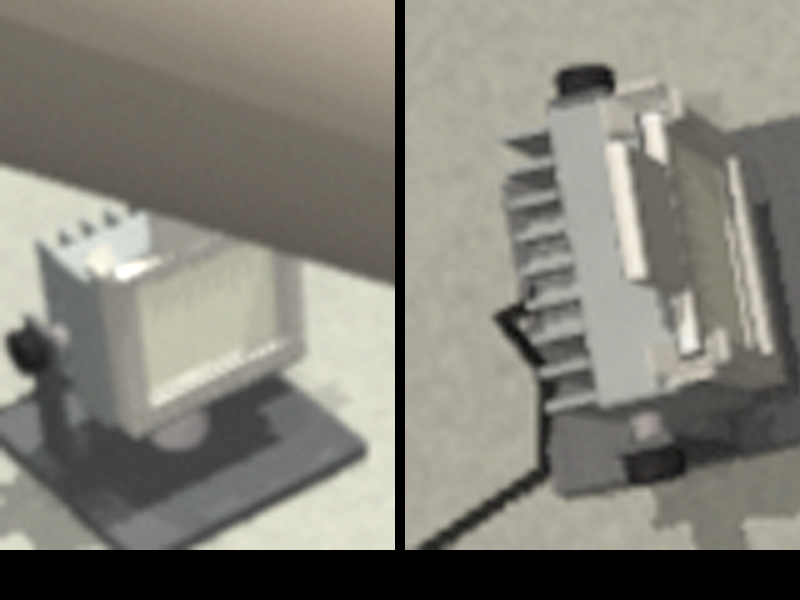

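Call:
{"api": "arm_command", "payload": {"moves": [[[0,0,0.002,0,0,0],[-0.001,-0.001,0.013,0,0,0],[0,0,0.028,0,0,0],[-0.001,-0.001,0.04,0,0,0],[0,0,0.048,0,0,0],[0,0,0.048,0,0,0],[0,0,0.04,0,0,0],[0,0,0.028,0,0,0],[0,0,0.013,0,0,0],[0,0,0.002,0,0,0]]]}}

```text
clock: 25.35
position: [0.5762, -0.32, 0.2217]
eef_rot: [3.141, 0.0, 1.518]
force: [-0.5, 0.6, 0.3]
grip_width: 0.0855
gripper_force: 0.0
```

Call:
{"api": "arm_command", "payload": {"moves": [[[0,0,0,0,0,0],[0,0,0,0,0,0],[0,0,0,0,0,0],[0,0,0,0,0,0],[0,0,0,0,0,0],[0,0,0,0,0,0],[0,0,0,0,0,0],[0,0,0,0,0,0],[0,0,0,0,0,0],[0,0,0,0,0,0]]], "fingers": 0, "squeeze": 80}}

```text
clock: 26.6
position: [0.5764, -0.32, 0.2219]
eef_rot: [3.141, 0.0, 1.519]
force: [2.9, -1.1, 0.0]
grip_width: 0.0106
gripper_force: 79.7
```

```bash
python3 - <<'E'
from h import *
st();print(r.get_state()['moment'])
E
```

```text
t 26.60 [ 0.5764 -0.32    0.2219] [1.7994e+02 2.0000e-02 8.7000e+01] F [ 2.9 -1.1  0. ] w 0.0106 g 79.7 q [ 0.8   0.64 -0.5   1.66  0.36  0.94  0.11]
[-0.09914235 -0.56537601  0.01082836]
```

Call:
{"api": "arm_command", "payload": {"moves": [[[0,0,-0.002,0,0,0],[0,0,-0.004,0,0,0],[0,0,-0.008,0,0,0],[0,0,-0.012,0,0,0],[0,0,-0.016,0,0,0],[0,0,-0.016,0,0,0],[0,0,-0.012,0,0,0],[0,0,-0.008,0,0,0],[0,0,-0.004,0,0,0],[0,0,-0.002,0,0,0]]]}}

```text
clock: 27.85
position: [0.5761, -0.32, 0.2469]
eef_rot: [-3.142, 0.0, 1.518]
force: [0.1, -0.3, -6.1]
grip_width: 0.011
gripper_force: 79.0
```

```bash
python3 - <<'E'
from h import *
import cv2
st();print(r.get_state()['moment'])
f=r.grab_frame("side")[:,:,::-1].copy(); g=r.grab_frame("top")[:,:,::-1].copy()
cv2.imwrite("pics/side4.png",f);cv2.imwrite("pics/top4.png",g)
A=np.zeros((600,800,3),np.uint8)
for f,x,y,w,h,ox in((f,350,230,100,130,0),(g,400,150,100,75,405)):
    c=cv2.convertScaleAbs(cv2.resize(f[y:y+h,x:x+w],None,fx=4,fy=4,interpolation=cv2.INTER_CUBIC),alpha=1.3,beta=10)
    A[:h*4,ox:ox+395]=c[:,:395]
cv2.imwrite("pics/lift.png",A)
E
```

```text
t 27.85 [ 0.5761 -0.32    0.2469] [-179.99    0.     87.  ] F [ 0.1 -0.3 -6.1] w 0.0110 g 79.0 q [ 0.81  0.61 -0.51  1.65  0.34  0.98  0.12]
[-0.03505375  0.01204344  0.00806692]
```

View pics/lift.png

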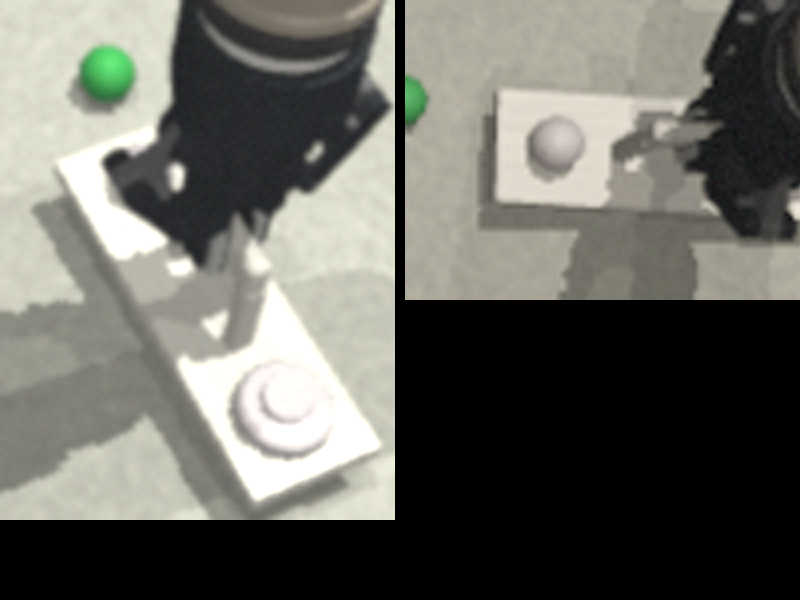

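The view shows the tray hanging level, with the ball in its pocket at crop (557,143). Next I lift higher, then carry it slowly to the lamp.

Call:
{"api": "arm_command", "payload": {"moves": [[[0,0,-0.003,0,0,0],[0,0,-0.012,0,0,0],[0,0,-0.025,0,0,0],[0,0,-0.038,0,0,0],[0,0,-0.045,0,0,0],[0,0,-0.045,0,0,0],[0,0,-0.038,0,0,0],[0,0,-0.025,0,0,0],[0,0,-0.012,0,0,0],[0,0,-0.003,0,0,0]]]}}

```text
clock: 29.2
position: [0.576, -0.3199, 0.3206]
eef_rot: [-3.141, 0.0, 1.518]
force: [-0.7, 0.2, -5.4]
grip_width: 0.0107
gripper_force: 79.0
```

```bash
python3 -c "
from h import *
st();plan(.5667,.1056,.3146,102.3,40)"
```

```text
t 29.20 [ 0.576  -0.3199  0.3206] [-179.99    0.     87.  ] F [-0.7  0.2 -5.4] w 0.0107 g 79.0 q [ 0.83  0.53 -0.54  1.59  0.3   1.1   0.16]
[[0.0002,0.0,0.0,0.0,0.0,0.0],[0.0014,-0.0001,0.0,0.0,0.0,0.0],[0.0037,-0.0003,0.0001,0.0,0.0,-0.0001],[0.0068,-0.0005,0.0001,0.0,0.0,-0.0002],[0.0106,-0.0008,0.0002,0.0,0.0,-0.0003],[0.0149,-0.001,0.0002,0.0,0.0,-0.0004],[0.0197,-0.0013,0.0003,0.0,0.0,-0.0006],[0.0247,-0.0016,0.0003,0.0,0.0,-0.0007],[0.0297,-0.0018,0.0004,0.0,0.0,-0.0009],[0.0348,-0.0019,0.0005,0.0,0.0,-0.001]]
[[0.0398,-0.0019,0.0006,0.0,0.0,-0.0012],[0.0446,-0.0017,0.0006,0.0,0.0,-0.0013],[0.0491,-0.0015,0.0007,0.0,0.0,-0.0015],[0.0532,-0.0011,0.0008,0.0,0.0,-0.0016],[0.0568,-0.0007,0.0008,0.0,0.0,-0.0017],[0.0599,0.0,0.0008,0.0,0.0,-0.0018],[0.0625,0.0007,0.0009,0.0,0.0,-0.0019],[0.0644,0.0014,0.0009,0.0,0.0,-0.0019],[0.0657,0.0023,0.0009,0.0,0.0,-0.002],[0.0663,0.0031,0.0009,0.0,0.0,-0.002]]
[[0.0663,0.0039,0.0009,0.0,0.0,-0.002],[0.0656,0.0047,0.0009,0.0,0.0,-0.002],[0.0642,0.0054,0.0009,0.0,0.0,-0.0019],[0.0622,0.006,0.0009,0.0,0.0,-0.0019],[0.0596,0.0065,0.0008,0.0,0.0,-0.0018],[0.0564,0.0068,0.0008,0.0,0.0,-0.0017],[0.0527,0.0069,0.0008,0.0,0.0,-0.0016],[0.0486,0.0069,0.0007,0.0,0.0,-0.0015],[0.0441,0.0066,0.0006,0.0,0.0,-0.0013],[0.0394,0.0063,0.0006,0.0,0.0,-0.0012]]
[[0.0344,0.0057,0.0005,0.0,0.0,-0.001],[0.0294,0.0051,0.0004,0.0,0.0,-0.0009],[0.0243,0.0044,0.0003,0.0,0.0,-0.0007],[0.0194,0.0036,0.0003,0.0,0.0,-0.0006],[0.0147,0.0028,0.0002,0.0,0.0,-0.0004],[0.0104,0.002,0.0002,0.0,0.0,-0.0003],[0.0067,0.0013,0.0001,0.0,0.0,-0.0002],[0.0036,0.0007,0.0001,0.0,0.0,-0.0001],[0.0014,0.0003,0.0,0.0,0.0,0.0],[0.0002,0.0,0.0,0.0,0.0,0.0]]
```

Call:
{"api": "arm_command", "payload": {"moves": [[[0.0002,0.0,0.0,0.0,0.0,0.0],[0.0014,-0.0001,0.0,0.0,0.0,0.0],[0.0037,-0.0003,0.0001,0.0,0.0,-0.0001],[0.0068,-0.0005,0.0001,0.0,0.0,-0.0002],[0.0106,-0.0008,0.0002,0.0,0.0,-0.0003],[0.0149,-0.001,0.0002,0.0,0.0,-0.0004],[0.0197,-0.0013,0.0003,0.0,0.0,-0.0006],[0.0247,-0.0016,0.0003,0.0,0.0,-0.0007],[0.0297,-0.0018,0.0004,0.0,0.0,-0.0009],[0.0348,-0.0019,0.0005,0.0,0.0,-0.001]]]}}

```text
clock: 30.45
position: [0.5751, -0.2752, 0.3201]
eef_rot: [3.142, 0.0, 1.545]
force: [0.2, -1.1, -5.2]
grip_width: 0.0105
gripper_force: 79.0
```

Call:
{"api": "arm_command", "payload": {"moves": [[[0.0398,-0.0019,0.0006,0.0,0.0,-0.0012],[0.0446,-0.0017,0.0006,0.0,0.0,-0.0013],[0.0491,-0.0015,0.0007,0.0,0.0,-0.0015],[0.0532,-0.0011,0.0008,0.0,0.0,-0.0016],[0.0568,-0.0007,0.0008,0.0,0.0,-0.0017],[0.0599,0.0,0.0008,0.0,0.0,-0.0018],[0.0625,0.0007,0.0009,0.0,0.0,-0.0019],[0.0644,0.0014,0.0009,0.0,0.0,-0.0019],[0.0657,0.0023,0.0009,0.0,0.0,-0.002],[0.0663,0.0031,0.0009,0.0,0.0,-0.002]]]}}

```text
clock: 31.7
position: [0.5716, -0.1058, 0.3177]
eef_rot: [3.141, 0.0, 1.652]
force: [-0.7, -0.2, -5.2]
grip_width: 0.0111
gripper_force: 79.0
```

Call:
{"api": "arm_command", "payload": {"moves": [[[0.0663,0.0039,0.0009,0.0,0.0,-0.002],[0.0656,0.0047,0.0009,0.0,0.0,-0.002],[0.0642,0.0054,0.0009,0.0,0.0,-0.0019],[0.0622,0.006,0.0009,0.0,0.0,-0.0019],[0.0596,0.0065,0.0008,0.0,0.0,-0.0018],[0.0564,0.0068,0.0008,0.0,0.0,-0.0017],[0.0527,0.0069,0.0008,0.0,0.0,-0.0016],[0.0486,0.0069,0.0007,0.0,0.0,-0.0015],[0.0441,0.0066,0.0006,0.0,0.0,-0.0013],[0.0394,0.0063,0.0006,0.0,0.0,-0.0012]]]}}

```text
clock: 32.95
position: [0.5681, 0.0623, 0.3152]
eef_rot: [-3.142, 0.0, 1.758]
force: [-0.1, 0.1, -5.1]
grip_width: 0.0106
gripper_force: 78.9
```

Call:
{"api": "arm_command", "payload": {"moves": [[[0.0344,0.0057,0.0005,0.0,0.0,-0.001],[0.0294,0.0051,0.0004,0.0,0.0,-0.0009],[0.0243,0.0044,0.0003,0.0,0.0,-0.0007],[0.0194,0.0036,0.0003,0.0,0.0,-0.0006],[0.0147,0.0028,0.0002,0.0,0.0,-0.0004],[0.0104,0.002,0.0002,0.0,0.0,-0.0003],[0.0067,0.0013,0.0001,0.0,0.0,-0.0002],[0.0036,0.0007,0.0001,0.0,0.0,-0.0001],[0.0014,0.0003,0.0,0.0,0.0,0.0],[0.0002,0.0,0.0,0.0,0.0,0.0]]]}}

```text
clock: 34.2
position: [0.5673, 0.1054, 0.3146]
eef_rot: [-3.142, 0.0, 1.783]
force: [0.1, 0.3, -4.6]
grip_width: 0.0111
gripper_force: 78.9
```

```bash
python3 - <<'E'
from h import *
import cv2
st();print(r.get_state()['moment'])
B=np.array([.5529,.1691,.114]); 
A=np.zeros((600,800,3),np.uint8)
for n,x,y,w,h,ox in(("side",225,70,100,130,0),("top",150,130,100,130,405)):
    f=r.grab_frame(n)[:,:,::-1].copy(); cv2.imwrite(f"pics/{n}5.png",f); print(n,"ball predicted",proj(n,B))
    c=cv2.convertScaleAbs(cv2.resize(f[y:y+h,x:x+w],None,fx=4,fy=4,interpolation=cv2.INTER_CUBIC),alpha=1.3,beta=10)
    q=((proj(n,B)-[x,y]+.5)*4).astype(int); cv2.circle(c,tuple(int(k) for k in q),2,(0,0,255),-1)
    A[:h*4,ox:ox+395]=c[:,:395]
cv2.imwrite("pics/end.png",A)
E
```

```text
t 34.20 [0.5673 0.1054 0.3146] [-1.8000e+02  1.0000e-02  1.0218e+02] F [ 0.1  0.3 -4.6] w 0.0111 g 78.9 q [ 0.31  0.43 -0.72  1.8   0.33  1.03 -0.33]
[-0.03654939  0.05517092  0.0269468 ]
side ball predicted [284.93312186 127.54565569]
top ball predicted [240.75654869 190.57544111]
```

View pics/end.png

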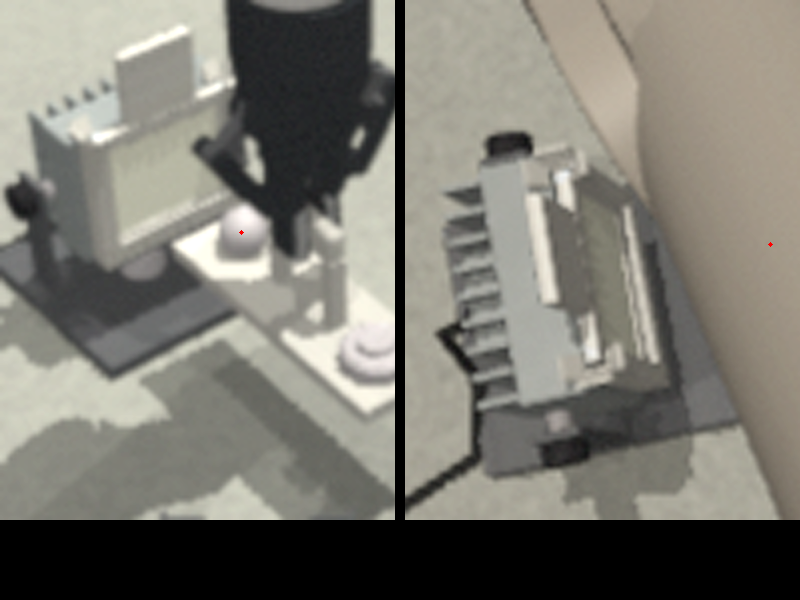

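The final view shows the ball in its pocket at crop (242,230), on the predicted beam point at (241,232). The panel is home and the tray is clear of everything. I let it settle, then hand in.

Call:
{"api": "arm_command", "payload": {"moves": [[[0,0,0,0,0,0],[0,0,0,0,0,0],[0,0,0,0,0,0],[0,0,0,0,0,0],[0,0,0,0,0,0],[0,0,0,0,0,0],[0,0,0,0,0,0],[0,0,0,0,0,0],[0,0,0,0,0,0],[0,0,0,0,0,0]]]}}

```text
clock: 35.55
position: [0.5673, 0.1056, 0.3147]
eef_rot: [3.142, 0.0, 1.784]
force: [-0.3, 0.4, -5.1]
grip_width: 0.0107
gripper_force: 78.9
```

```bash
python3 -c "
from h import *
st();print(r.finish_job())"
```

```text
t 35.55 [0.5673 0.1056 0.3147] [1.8000e+02 1.0000e-02 1.0219e+02] F [-0.3  0.4 -5.1] w 0.0107 g 78.9 q [ 0.31  0.43 -0.72  1.8   0.33  1.03 -0.33]
the job is handed in; nothing more can be done
None
```

The job is handed in at 35.6 s: the opal panel is fully home in the lamp slot and released, and the arm is holding the tray level and still, the ball in its pocket mid-beam about 8 cm in front of the panel.

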